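# Gap-gauge the heavier of two look-alike pins

### The arm

A 6-joint arm with a two-finger parallel gripper is mounted at the origin on a cart in front of the work surface, level with it; the furniture and walls round the work are solid. World frame = base frame: x ahead of the robot, y to its left, z up, the work surface at z = 0. Lengths are in m, angles in rad, forces in N, time in s.
With the tool pointing down it reaches from about 0.425 to 0.95 m from the base axis. Payload 3.5 kg.
Tool frame: the origin (TCP) lies at the very end of the fingers, on their centre line; the grasp point (between the pads) lies ctrl.pinch_z behind it (ctrl.pinch_z is the distance from the TCP to the grasp point, in m); z points along the fingers, y is the line along which they close (so a half turn about z gives the same grasp; the last joint's range is limited). The gripper opens to 85 mm and grips with 20 to 120 N. Pads are 22 mm wide; open, the fingers measure 114 mm over their backs; the gripper's body (76 mm by 85 mm) begins 54 mm behind the grasp point. The pads swing forward as they close: fully open they stand 13 mm farther back than shut.
Start: joints at [1.119, 0.286, 1.577, -0, 1.279, -0.15], TCP at [0.201, 0.644, 0.231] pointing down, gripper open.
Joint ranges: [-2.77, 2.77], [-0.9, 2.22], [0.21, 2.48], [-1.53, 4.67], [0.24, 2.81], [-2.84, 2.84]. Speed limits (rad/s): [2.79, 2.79, 3.14, 3.14, 3.14, 3.14].

### API

Orientations are given as a unit quaternion [x, y, z, w].
In Python, from plant import ctrl gives the robot as it stands.
- The arm moves only by the shell command python3 -m inch 'ROWS' [FORCE]. ROWS is a JSON list of rows, 1 to 10 of them, each of 7 numbers: dx, dy, dz in m, then a rotation vector rx, ry, rz in rad, then the opening from 0.0 (shut) to 1.0 (fully open); each row is the pose to reach, as a shift and turn from the pose commanded when the command began, along the tool's axes at that moment; what a row does not reach only later rows make up. A row lasts 1/8 s, in which the tool goes at most 0.0625 m and 0.188 rad, less where a joint would pass 70% of its speed; a pose out of reach is approached as far as the arm can. The fingers move at their own pace and stop on an object; FORCE is the grip in N (left out, the last holds). Time passes only in rows, so rows that do not move let the fingers close. It prints the time, the measured TCP pose, the force, the opening and the grip force at its end.
- ctrl.get_state(): the state, without advancing time (a new reading comes with each control period).
- ctrl.read_camera(name): name is "scene" or "top"; returns a dict with "pixels" (420x560x3 uint8, red, green, blue), "camera_matrix" (3x3 intrinsics, pixels), "dist_coeffs" ([k1, k2, p1, p2, k3] as OpenCV has them; the pictures are not rectified), "xyz" and "orientation" of the camera in the world. Camera axes: x right, y down, z forward; pixel columns grow to the right and rows downward; lengths in m; the calibration is good to about 2 mm. A picture is of the moment at which its call begins. There is no depth.
- ctrl.sign_off(): hands the job in; it is judged then, once.
Trained networks look in the newest picture that a camera, given by its name, has taken for a name from the list of things; names that differ only in an ending like _2 or _b are one class to them, and where a whole thing is asked for, a point or a joint stands for the part that bears it (a point fixed in the world has none). Each returns a list of dicts, best first, with "conf" (0 to 1); they miss things now and then, are a little off and sometimes report something else, mostly with a low value. They report only what shows in the picture. A call takes as long as a camera call. They do not tell look-alikes from the thing itself.
- ctrl.recognise(camera, thing): "position" ([x, y, z] in m, in world coordinates, good to about 4 mm: the middle of the surface that is visible of it).
- ctrl.masks_of(camera, thing): "region" (420x560 bool, what is visible of it).
- ctrl.mark_of(camera, thing): "position" ([x, y, z] in m, in world coordinates, good to about 4 mm: a listed point, or the origin of a listed thing).
The state is a dict: "time": time; "qpos": joint angles; "dq": joint speeds; "joint_efforts": joint torques, N m; "eef_pos": TCP position; "tcp_rot": TCP orientation; "contact_force": force on the tool from outside, world axes, zero at the start; "wrist_torque": the same for the moment, N m; "opening": opening from 0.0 (shut) to 1.0 (fully open); "finger_force": force on a finger pad.
Only numpy, scipy, OpenCV 4.12 (cv2) and the standard library are available. Lean on these libraries where they do the work, as an engineer would, in place of code of your own. Each camera call takes 0.05 s, during which the arm holds its last target. There are 200 camera calls.

### The job

Two nickel-plated pins lie in V-blocks and look the same, but one is solid steel and only that one goes on to marking. First take the plate gap gauge out of the wooden gauge block and slide it edgewise, gap up, fully home into the slot of the blue-footed gauge stand and let go; then lift each pin clear of its V-block in turn to feel which is heavier, and put the lighter one back to lie in its own V-block. Finish while holding the heavier pin down in the gauge's gap, square to the plate, with its thickest part between the two jaws, held by you and not resting on the bottom of the gap; do not force the gauge and leave the other things on the desk alone.

Things in the scene. Friction and masses are not known exactly. Their poses are not given: they have to be found in the camera images.
- gap_gauge: loose plate gap gauge, dark steel, 0.4 kg, 8 mm thick, 92 mm wide (foot, lowest 23 mm: 84 mm), 85 mm high, upright in the block's middle slot, U-shaped gap open at the top, green dot 16 mm on the plate. Origin: centre of its lower edge; x normal to the plate, y along its width, z up
- gauge_grip (a point): point on the gauge's mid-plane 44 mm above its lower edge, below the gap, where the plate is solid (23 to 52 mm above the lower edge): take it here across the 8 mm; the slots hide the lowest 20 mm
- gauge_gap (a point): middle of the gauge's gap, 70 mm above its lower edge, on the plate's mid-plane: where the pin's centre goes. Gap 33 mm wide along y, its bottom 52 mm and its mouth, slightly flared, 85 mm above the lower edge
- gauge_block: fixed wooden block, 116 x 104 mm, 32 mm high, with three parallel slots along its y axis (11 mm wide, 90 mm long, 20 mm deep); the middle one holds the gauge. Origin: centre of its underside
- gauge_stand: fixed gauge stand: blue foot 100 x 118 mm, with a steel bar 38 x 104 mm on it, top 32 mm above the desk, and one slot in the bar along its y axis: 11 mm wide (along x), 90 mm long (along y), 20 mm deep, mouth chamfered 3 mm at 45 degrees. Origin: centre of its underside, z up
- stand_slot (a point): centre of the floor of the stand's slot, 12 mm above the desk; the gauge's origin comes to lie here, either way round
- v_block_a: loose steel V-block 50 mm long (x) x 44 mm wide (y) x 24 mm high with a V groove along its x axis, 0.27 kg; carries pin_a, whose centre lies on its z axis. Origin: centre of its underside
- v_block_b: loose steel V-block like v_block_a; carries pin_b. Origin: centre of its underside
- pin_a: plain round pin, bright nickel, 30 mm diameter, 62 mm long, lying in v_block_a and overhanging it by 6 mm at each end. Its centre is 32 mm above the desk. Origin: its centre; x is its axis (it may have rolled about it). Looks the same as pin_b; one of the two is steel (0.31 to 0.39 kg), the other aluminium (0.10 to 0.13 kg)
- pin_b: the other pin, same size and looks as pin_a, lying in v_block_b. Origin: its centre, x its axis
- screwdriver_1: red-handled screwdriver 170 mm long, bystander, origin under its middle
- steel_ring: steel ring 46 mm across, 12 mm high, bystander, origin under its middle
- gear: steel spur gear 49 mm across, 18 mm high, bystander, origin under its middle
- lens_cap: black lens cap 66 mm across, 12 mm high, bystander, origin under its middle
Mind the look-alikes: they are no part of the job. Leave any yellow look-alike of the gap_gauge alone. What is shaped like the v_block_b but green is not meant.

How it is judged:
By the outcome, as a careful person would: the job done as asked, in the order asked, and still so for the second after the job is handed in, while the arm keeps its last pose, push and grip.
It also fails if it takes over 72 s, if anything falls off the work surface, if the arm or the gripper's body presses on something with over 40 N, if the wrist force passes 120 N, or if a joint passes its speed limit or range.

## Working session

There is one attempt and no reset: what is moved stays moved. The work goes in short steps, Python scripts to look and compute and a shell command to move; the robot and the scene stay as the last step left them, time stands still between calls to the robot, and variables do not carry over. Pictures are saved under pics/ and viewed, at most 10 in all, crops included, and the job is handed in when it is done.

```bash
ls; mkdir -p pics; python3 - <<'E'
from plant import ctrl
import cv2,numpy as np
print(ctrl.pinch_z, ctrl.get_state())
for n in("scene","top"):
    c=ctrl.read_camera(n); cv2.imwrite(f"pics/{n}0.png",c["pixels"][:,:,::-1])
    print(n,c["camera_matrix"].tolist(),c["dist_coeffs"],c["xyz"],c["orientation"])
    for t in["gap_gauge","gauge_grip","gauge_gap","gauge_block","gauge_stand","stand_slot","v_block_a","pin_a","screwdriver_1","steel_ring","gear","lens_cap"]:
        print(t,[(np.round(d["position"],3).tolist(),round(d["conf"],2)) for d in ctrl.mark_of(n,t)])
E
```

```text
pics
0.0187 {'time': 0.0, 'qpos': array([ 1.11902513e+00,  2.87237325e-01,  1.57816701e+00, -9.41120376e-06,
        1.27857645e+00, -1.49991070e-01]), 'dq': array([ 1.13314979e-04, -1.18050656e-03,  4.65186848e-05,  2.81316925e-04,
       -1.37249957e-03,  3.74600713e-04]), 'joint_efforts': array([-5.31234934e-05, -4.05958951e+01, -2.92633152e+01, -1.36538802e-04,
        5.79039115e-03,  1.65717413e-06]), 'eef_pos': array([0.20030585, 0.64391642, 0.22990479]), 'tcp_rot': array([ 1.50316691e-01,  9.88637176e-01, -1.14175711e-03, -3.49573099e-04]), 'contact_force': array([-0.42061655,  0.04309411, -0.42023499]), 'wrist_torque': array([-0.04401291,  0.0257299 , -0.00579628]), 'finger_force': 0.0, 'opening': 0.9970534581631438}
scene [[389.8172328154161, 0.0, 273.08904311171506], [0.0, 389.8172328154161, 213.89509078229804], [0.0, 0.0, 1.0]] [-0.05754661  0.          0.          0.          0.        ] [ 0.10711208 -0.72466694  0.51967254] [ 0.82801112 -0.23952034  0.13956039 -0.48739152]
gap_gauge [([0.375, 0.268, 0.002], 0.81), ([0.511, 0.258, 0.013], 0.71), ([0.402, -0.231, 0.001], 
[... 836 characters left out ...]
12288884] [-0.70265395  0.70943412 -0.04238085  0.03441679]
gap_gauge [([0.514, 0.259, 0.012], 0.67), ([0.374, 0.27, -0.001], 0.55)]
gauge_grip [([0.374, 0.264, 0.046], 0.55), ([0.517, 0.26, 0.058], 0.52)]
gauge_gap [([0.377, 0.267, 0.072], 0.77), ([0.513, 0.262, 0.081], 0.49)]
gauge_block [([0.516, 0.259, -0.001], 0.82)]
gauge_stand [([0.605, 0.004, 0.001], 0.89)]
stand_slot []
v_block_a [([0.597, -0.169, -0.001], 0.83), ([0.405, -0.227, -0.002], 0.69), ([0.59, -0.275, 0.002], 0.48)]
pin_a [([0.41, -0.227, 0.038], 0.82), ([0.592, -0.272, 0.032], 0.58)]
screwdriver_1 [([0.428, 0.01, 0.003], 0.62)]
steel_ring [([0.696, -0.195, -0.001], 0.53)]
gear []
lens_cap [([0.448, -0.116, -0.002], 0.88)]
```

View pics/scene0.png

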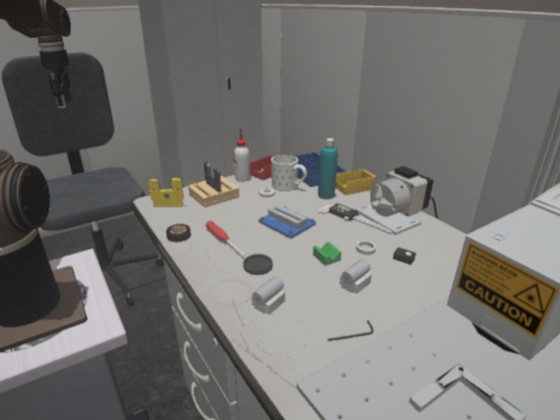

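View pics/top0.png

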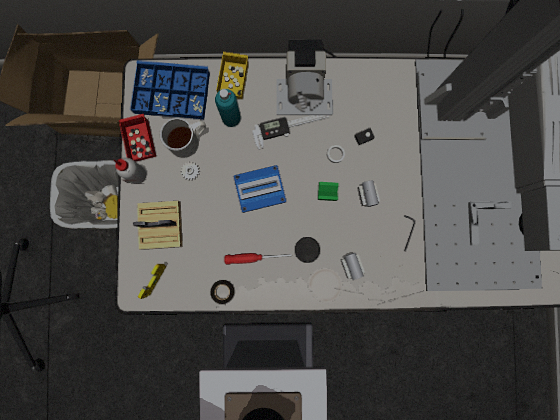

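The scene view shows the dark gauge in the wooden block at (213,180), the stand at (287,220), the pins at (268,293) and (356,275), and the green decoy block at (327,253). In the top view these are at (155,224), (260,188), (352,266), (369,193) and (328,191). The yellow decoy gauge is at (152,280). Next I'll fit models to the masks in both views.

```bash
cat > h.py <<'E'
from plant import ctrl
import cv2,numpy as np
from scipy.spatial.transform import Rotation as R
from scipy.optimize import minimize
def proj(c,P):
    Rc=R.from_quat(c["orientation"]).as_matrix().T
    return cv2.projectPoints(np.array(P,float),cv2.Rodrigues(Rc)[0],-Rc@np.array(c["xyz"]),c["camera_matrix"],c["dist_coeffs"])[0][:,0]
def ray(c,uv,z):
    p=cv2.undistortPoints(np.array(uv,float).reshape(-1,1,2),c["camera_matrix"],c["dist_coeffs"])[:,0]
    d=R.from_quat(c["orientation"]).apply(np.c_[p,np.ones(len(p))]);o=np.array(c["xyz"])
    return o+d*((z-o[2])/d[:,2])[:,None]
def box(lx,ly,z0,z1): return np.array([[sx*lx/2,sy*ly/2,z] for sx in(-1,1) for sy in(-1,1) for z in(z0,z1)])
def cyl(r,l,n=32):
    a=np.linspace(0,2*np.pi,n);return np.array([[s*l/2,r*np.cos(t),r*np.sin(t)] for s in(-1,1) for t in a])
# parts: list of convex point sets
MODEL=dict(
 block=[box(.116,.104,0,.032)], foot=[box(.1,.118,0,.012),box(.038,.104,0,.032)],
 gauge=[box(.008,.092,.023,.052)]+[box(.008,.0295,.052,.085)+[0,s*.03125,0] for s in(-1,1)],
 pin=[cyl(.015,.062)])
def place(parts,x,y,z,yaw): return [R.from_euler('z',yaw).apply(p)+[x,y,z] for p in parts]
S=8
def render(c,parts):
    m=np.zeros((420*1,560),np.float32); big=np.zeros((420*4,560*4),np.uint8)
    for p in parts:
        h=cv2.convexHull(((proj(c,p)+.5)*4*16-8).astype(np.int32)); cv2.fillConvexPoly(big,h,255,cv2.LINE_8,4)
    return cv2.resize(big,(560,420),interpolation=cv2.INTER_AREA)/255.
def fit(parts,views,x0,dz=True,st=(.006,.006,.006,.15)):
    # views: (cam, boolmask)
    def cost(p):
        q=place(parts,*(p if dz else [p[0],p[1],x0[2],p[2]]));e=0
        for c,m in views:
            r=render(c,q);e+=1-np.minimum(r,m).sum()/np.maximum(r,m).sum()
        return e
    p0=np.array(x0 if dz else [x0[0],x0[1],x0[3]],float);s=np.array(st if dz else (st[0],st[1],st[3]))
    sim=np.vstack([p0]+[p0+np.eye(len(p0))[i]*s for i in range(len(p0))])
    o=minimize(cost,p0,method="Nelder-Mead",options=dict(initial_simplex=sim,xatol=1e-4,fatol=1e-4,maxiter=300))
    return o.x,o.fun
def getmask(n,c,thing,pos):
    uv=proj(c,[pos])[0]
    L=[d["region"] for d in ctrl.masks_of(n,thing)]
    if not L:return None
    k=min(L,key=lambda m:np.hypot(*(np.argwhere(m).mean(0)[::-1]-uv)))
    return k if np.hypot(*(np.argwhere(k).mean(0)[::-1]-uv))<20 else None
E
python3 - <<'E'
from h import *
import pickle
C={n:ctrl.read_camera(n) for n in("scene","top")}
T=[("gauge","gap_gauge",(.514,.259,.012,.1)),("block","gauge_block",(.514,.259,0,.1)),("foot","gauge_stand",(.607,.006,0,.1)),("pin","pin_a",(.407,-.23,.032,.3)),("pin","pin_b",(.591,-.273,.032,.1))]
D=[]
for k,t,x in T:
    V={n:getmask(n,c,t,x[:3]) for n,c in C.items()};D.append(V)
    V=[(n,m) for n,m in V.items() if m is not None]
    for sub in (V,)+tuple([v] for v in V):
        r=fit(MODEL[k],[(C[n],m) for n,m in sub],x,dz=len(sub)>1)
        print(t,[n for n,_ in sub],np.round(r[0],4),round(r[1],3))
o=[]
for n,c,uv in(("top",C["top"],0),("scene",C["scene"],0)):
    for V,(k,t,x) in zip(D,T):
        if k=="block":continue
        u,v=proj(c,[x[:3]])[0].astype(int);im=c["pixels"][v-32:v+32,u-32:u+32,::-1];im=cv2.resize(im,None,fx=3,fy=3,interpolation=cv2.INTER_CUBIC)
        if V[n] is not None:
            mm=cv2.resize(V[n][v-32:v+32,u-32:u+32].astype(np.uint8),None,fx=3,fy=3,interpolation=0)
            im=np.ascontiguousarray(im);cv2.drawContours(im,cv2.findContours(mm,0,1)[0],-1,(255,0,255),1)
        o.append(im)
cv2.imwrite("pics/m.png",np.vstack([np.hstack(o[:4]),np.hstack(o[4:])]))
E
```

```text
gap_gauge ['scene', 'top'] [0.516  0.2627 0.0052 0.0508] 0.33
gap_gauge ['scene'] [0.511  0.2514 0.0327] 0.124
gap_gauge ['top'] [0.5157 0.2575 0.0532] 0.187
gauge_block ['scene', 'top'] [ 5.157e-01  2.586e-01 -5.000e-04  5.540e-02] 0.367
gauge_block ['scene'] [0.5137 0.2595 0.006 ] 0.217
gauge_block ['top'] [0.5162 0.2577 0.0594] 0.135
gauge_stand ['scene', 'top'] [0.6093 0.003  0.001  0.226 ] 0.189
gauge_stand ['scene'] [0.6106 0.0083 0.3054] 0.128
gauge_stand ['top'] [0.6094 0.003  0.2282] 0.042
pin_a ['scene', 'top'] [ 0.4077 -0.2287  0.032   0.3428] 0.134
pin_a ['scene'] [ 0.4073 -0.2288  0.3314] 0.065
pin_a ['top'] [ 0.4082 -0.2286  0.3286] 0.064
pin_b ['scene', 'top'] [ 0.5903 -0.275   0.0332  0.1977] 0.178
pin_b ['scene'] [ 0.5892 -0.2741  0.217 ] 0.063
pin_b ['top'] [ 0.5916 -0.2752  0.2003] 0.084
```

View pics/m.png

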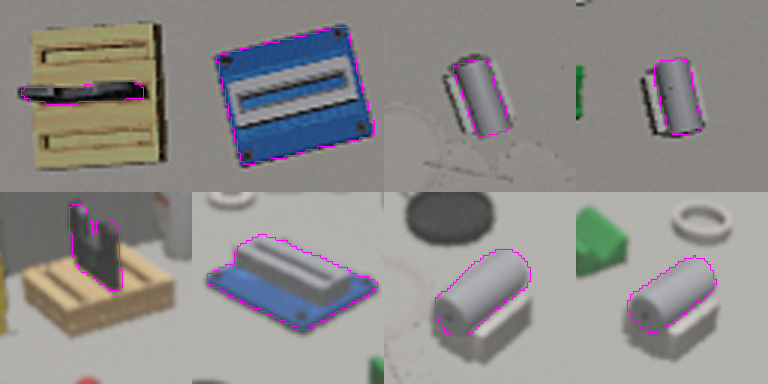

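```bash
python3 - <<'E'
from h import *
C={n:ctrl.read_camera(n) for n in("scene","top")}
def near(c,p,r=35):
    u,v=proj(c,[p])[0];Y,X=np.mgrid[:420,:560];return (abs(X-u)<r)&(abs(Y-v)<r)
def big(m):
    n,l,s,_=cv2.connectedComponentsWithStats(m.astype(np.uint8));return l==1+np.argmax(s[1:,4])
V=[]
for n,c in C.items():
    p=c["pixels"].astype(int);m=big(near(c,(.514,.259,.07),24)&(p.max(2)<75));V.append((c,m));
    print(n,m.sum(),np.argwhere(m).min(0),np.argwhere(m).max(0))
for v in (V,V[:1],V[1:]): print("gauge",fit(MODEL["gauge"],v,(.514,.259,.012,.05),dz=len(v)>1))
# block tops / stand bar
c=C["top"];p=c["pixels"].astype(int)
fm=[d for d in ctrl.masks_of("top","gauge_stand")][0]["region"]
blue=(p[:,:,2]-p[:,:,0]>35)&fm
m=big(fm&~blue&near(c,(.609,.004,.032),25)); m=cv2.morphologyEx(m.astype(np.uint8),cv2.MORPH_CLOSE,np.ones((7,7)))>0
w=ray(c,np.argwhere(m)[:,::-1],.032)[:,:2];r=cv2.minAreaRect((w*1000).astype(np.float32));print("bar rect",r)
print("bar",fit([box(.038,.104,0.012,.032)],[(c,m)],(.609,.003,0,.23),dz=False))
o=[]
for n,c in C.items():
    im=cv2.resize(c["pixels"][:,:,::-1],None,fx=6,fy=6,interpolation=cv2.INTER_CUBIC)
    for parts,q in((MODEL["gauge"],(.514,.257,.012,.05)),([box(.038,.104,.012,.032),box(.011,.09,.032,.032)],(.609,.003,0,.23))):
        for a in place(parts,*q):
            h=cv2.convexHull(proj(c,a).astype(np.float32));cv2.polylines(im,[((h+.5)*6).astype(int)],True,(0,0,255),1)
    for q in((.514,.257,.05),(.609,.003,.03)):
        u,v=(proj(c,[q])[0]*6).astype(int);o.append(im[v-150:v+150,u-190:u+190])
cv2.imwrite("pics/g.png",np.vstack([np.hstack(o[:2]),np.hstack(o[2:])]))
E
```

```text
scene 213 [164 204] [190 219]
top 192 [220 133] [227 176]
gauge (array([0.51587475, 0.2600539 , 0.00412651, 0.04960932]), np.float64(0.6516406997155078))
gauge (array([ 0.51045929,  0.25515396, -0.01750594]), np.float64(0.3178899434623551))
gauge (array([0.51527927, 0.2555247 , 0.04825197]), np.float64(0.2796911270074376))
bar rect ((608.1749877929688, 4.195545196533203), (40.076839447021484, 104.20055389404297), 13.273215293884277)
bar (array([0.60960915, 0.0042377 , 0.233843  ]), np.float64(0.05402605520091197))
```

View pics/g.png

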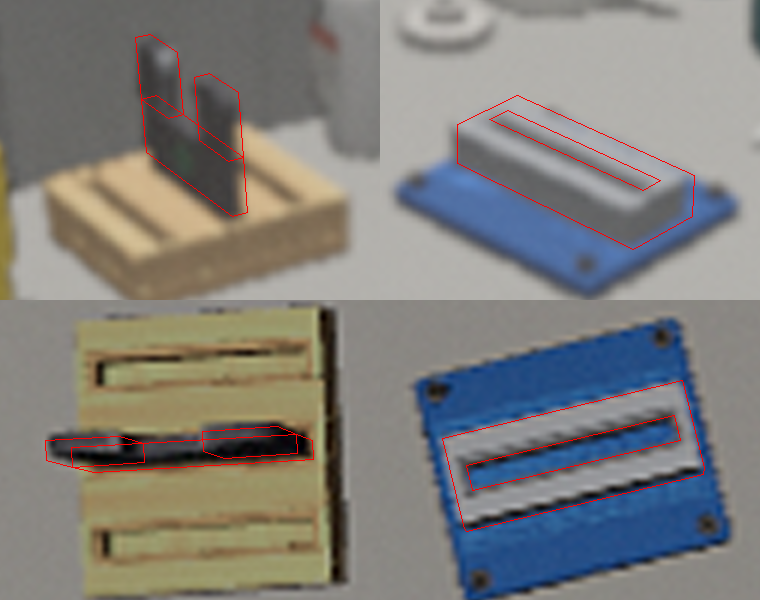

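The top row of crops is the scene view and the bottom row is the top view. The wireframes match the gauge (top crop, x 45–313) and the bar slot (465–680) to about one pixel. Poses: gauge (.5155, .257, yaw .05), stand (.609, .004, yaw .232).

```bash
cat >> h.py <<'E'
def go(x,y,z,yang):
    "tool-axes shift and turn from the measured pose to TCP x,y,z pointing down, closing axis at yang"
    s=ctrl.get_state();Rt=R.from_quat(s["tcp_rot"])
    Y=np.array([np.cos(yang),np.sin(yang),0]);Z=np.array([0,0,-1.]);T=R.from_matrix(np.c_[np.cross(Y,Z),Y,Z])
    d=Rt.inv().apply(np.array([x,y,z])-s["eef_pos"]);v=(Rt.inv()*T).as_rotvec()
    print("t",round(s["time"],2),"shift",np.round(d,4),"turn",np.round(v,4),"rows>=",np.linalg.norm(d)/.0625,np.linalg.norm(v)/.188)
E
python3 -c "
from h import *
go(.5155,.257,.14,.05);go(.5155,.257,.037,.05)"
```

```text
t 2.05 shift [-0.4158 -0.2764  0.0913] turn [-0.     0.     1.219] rows>= 8.121315899488957 6.483952056300958
t 2.05 shift [-0.4158 -0.2764  0.1943] turn [-0.     0.     1.219] rows>= 8.572502832776017 6.483952056300958
```

```bash
python3 -m inch '[[-0.05,-0.033,0,0,0,0.15,0.5],[-0.1,-0.066,0.01,0,0,0.3,0.5],[-0.15,-0.1,0.02,0,0,0.45,0.5],[-0.2,-0.133,0.02,0,0,0.6,0.5],[-0.25,-0.166,0.03,0,0,0.75,0.5],[-0.3,-0.2,0.04,0,0,0.9,0.5],[-0.35,-0.233,0.06,0,0,1.05,0.5],[-0.4,-0.266,0.08,0,0,1.18,0.5],[-0.4158,-0.2764,0.0913,0,0,1.219,0.5],[-0.4158,-0.2764,0.0913,0,0,1.219,0.5]]' 40; python3 -c "
from h import *
go(.5155,.257,.037,.05)"
```

```text
time: 3.3
eef_pos: [0.5153, 0.2561, 0.139]
tcp_rot: [0.69, 0.724, -0.001, -0.001]
contact_force: [-0.6, -0.0, 0.5]
opening: 0.496
finger_force: 0.0
t 3.3 shift [0.0009 0.0005 0.102 ] turn [-0.0024  0.0001 -0.0016] rows>= 1.631465334545145 0.015451011224864359
```

```bash
python3 -m inch '[[0.001,0,0.05,0,0,0,0.5],[0.001,0,0.085,0,0,0,0.5],[0.001,0,0.102,0,0,0,0.5],[0.001,0,0.102,0,0,0,0.4],[0.001,0,0.102,0,0,0,0.2],[0.001,0,0.102,0,0,0,0.05],[0.001,0,0.102,0,0,0,0.05],[0.001,0,0.102,0,0,0,0.05]]' 40
```

```text
time: 4.3
eef_pos: [0.5165, 0.2587, 0.0402]
tcp_rot: [0.689, 0.724, 0.001, 0.0]
contact_force: [-1.8, 0.6, 6.5]
opening: 0.081
finger_force: 44.1
```

```bash
python3 -m inch '[[0,0,-0.01,0,0,0,0.0],[0,0,-0.03,0,0,0,0.0],[0,0,-0.06,0,0,0,0.0],[0,0,-0.09,0,0,0,0.0],[0,0,-0.09,0,0,0,0.0],[0,0,-0.09,0,0,0,0.0]]' 60; python3 - <<'E'
from h import *
s=ctrl.get_state()
C={n:ctrl.read_camera(n) for n in("scene","top")}
o=[]
for n,c in C.items():
    im=cv2.resize(c["pixels"][:,:,::-1],None,fx=5,fy=5,interpolation=cv2.INTER_CUBIC)
    x,y,z=s["eef_pos"]
    for a in place(MODEL["gauge"],x,y,z+.0187-.044,.05):
        h=cv2.convexHull(proj(c,a).astype(np.float32));cv2.polylines(im,[((h+.5)*5).astype(int)],True,(0,0,255),1)
    u,v=(proj(c,[(x,y,z)])[0]*5).astype(int);o.append(im[v-200:v+200,u-180:u+180])
cv2.imwrite("pics/lift.png",np.hstack(o))
for n in C:
  for t in("gap_gauge","gauge_gap"):print(n,t,[(np.round(d["position"],3),d["conf"]) for d in ctrl.mark_of(n,t)])
go(.609,.004,.125,.232)
E
```

```text
time: 5.05
eef_pos: [0.5145, 0.2576, 0.1271]
tcp_rot: [0.689, 0.725, -0.001, -0.0]
contact_force: [0.0, 0.0, -3.8]
opening: 0.077
finger_force: 59.8
scene gap_gauge [(array([ 0.376,  0.274, -0.001]), 0.61), (array([0.512, 0.256, 0.1  ]), 0.58)]
scene gauge_gap [(array([0.515, 0.257, 0.167]), 0.84), (array([0.376, 0.269, 0.067]), 0.68)]
top gap_gauge [(array([0.513, 0.256, 0.101]), 0.6), (array([ 0.373,  0.27 , -0.   ]), 0.52)]
top gauge_gap [(array([0.511, 0.259, 0.165]), 0.67)]
t 5.35 shift [-0.2582  0.0814  0.0018] turn [-0.0022  0.0003 -0.182 ] rows>= 4.3314791430689 0.9683474811373848
```

View pics/lift.png

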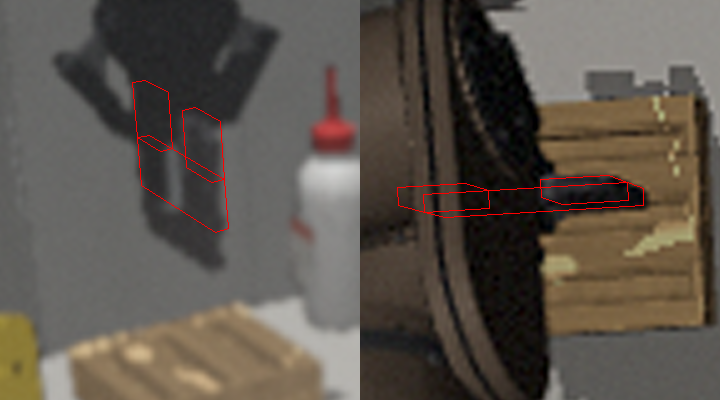

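The left crop is the scene view and shows the gauge upright between the fingers, with its foot corner at about (222,270). The foot lies below the wireframe only because I had left it out of the model. Wrist force is -3.8 N, which fits 0.4 kg. Now to the stand.

```bash
python3 -m inch '[[-0.04,0.013,-0.005,0,0,-0.03,0],[-0.09,0.028,-0.005,0,0,-0.06,0],[-0.14,0.044,0,0,0,-0.1,0],[-0.19,0.06,0,0,0,-0.14,0],[-0.235,0.074,0,0,0,-0.165,0],[-0.2582,0.0814,0.0018,0,0,-0.182,0],[-0.2582,0.0814,0.0018,0,0,-0.182,0],[-0.2582,0.0814,0.0018,0,0,-0.182,0]]'; python3 - <<'E'
from h import *
s=ctrl.get_state();print(s["eef_pos"],s["contact_force"])
C={n:ctrl.read_camera(n) for n in("scene","top")}
for n in C:
  for t in("gap_gauge","gauge_gap"):print(n,t,[(np.round(d["position"],4),d["conf"]) for d in ctrl.mark_of(n,t)])
go(.609,.004,.07,.232)
cv2.imwrite("pics/over.png",np.hstack([cv2.resize(C[n]["pixels"][v-50:v+50,u-50:u+50,::-1],None,fx=4,fy=4,interpolation=2) for n in C for u,v in[proj(C[n],[(.609,.004,.08)])[0].astype(int)]]))
E
```

```text
time: 6.35
eef_pos: [0.6091, 0.0048, 0.1257]
tcp_rot: [0.621, 0.784, -0.0, -0.001]
contact_force: [-0.2, 0.3, -3.6]
opening: 0.08
finger_force: 59.8
[0.60910511 0.00475987 0.12568452] [-0.15726262  0.26400905 -3.6047562 ]
scene gap_gauge [(array([0.6053, 0.0058, 0.0996]), 0.61), (array([0.3724, 0.2721, 0.0012]), 0.59)]
scene gauge_gap [(array([0.6064, 0.0058, 0.167 ]), 0.89), (array([0.3754, 0.2708, 0.0686]), 0.72)]
top gap_gauge [(array([ 3.768e-01,  2.666e-01, -2.000e-04]), 0.69)]
top gauge_gap [(array([0.3745, 0.2657, 0.0745]), 0.87)]
t 6.65 shift [-0.0009 -0.0007  0.0563] turn [0.0001 0.     0.0012] rows>= 0.9015164552253155 0.006452681945058214
```

View pics/over.png

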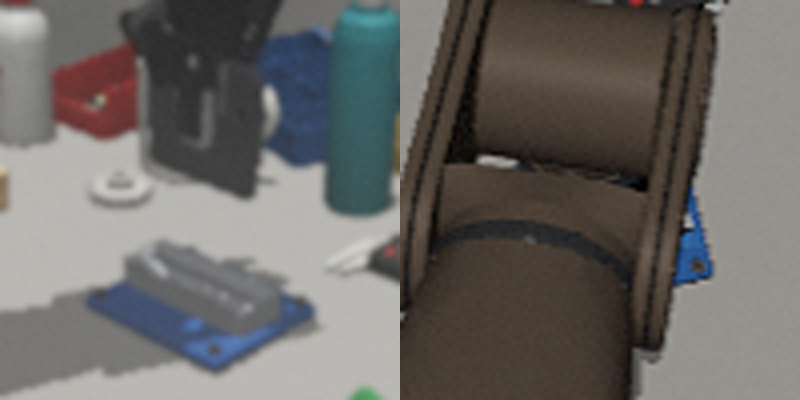

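The scene crop shows the gauge square over the slot, at about (205,110), with the bar at (200,285). The arm hides the stand in the top view. I'll go down gently.

```bash
python3 -m inch '[[-0.001,-0.001,0.03,0,0,0,0],[-0.001,-0.001,0.055,0,0,0,0],[-0.001,-0.001,0.063,0,0,0,0],[-0.001,-0.001,0.068,0,0,0,0],[-0.001,-0.001,0.071,0,0,0,0],[-0.001,-0.001,0.071,0,0,0,0]]'
```

```text
time: 7.4
eef_pos: [0.6094, 0.0029, 0.0559]
tcp_rot: [0.62, 0.784, 0.0, 0.001]
contact_force: [0.3, -0.1, -3.9]
opening: 0.081
finger_force: 59.6
```

```bash
python3 -m inch '[[0,0,0.003,0,0,0,0],[0,0,0.006,0,0,0,0],[0,0,0.009,0,0,0,0],[0,0,0.012,0,0,0,0],[0,0,0.012,0,0,0,0]]'
```

```text
time: 8.02
eef_pos: [0.6085, 0.003, 0.0427]
tcp_rot: [0.621, 0.784, -0.0, -0.0]
contact_force: [-0.3, 0.6, -4.5]
opening: 0.075
finger_force: 59.6
```

```bash
python3 -m inch '[[0,0,0.002,0,0,0,0],[0,0,0.004,0,0,0,0],[0,0,0.005,0,0,0,0],[0,0,0.005,0,0,0,0]]'
```

```text
time: 8.52
eef_pos: [0.6093, 0.0029, 0.0403]
tcp_rot: [0.62, 0.784, -0.0, -0.0]
contact_force: [-3.0, -0.6, 6.5]
opening: 0.081
finger_force: 61.3
```

```bash
python3 -m inch '[[0,0,0,0,0,0,0.1],[0,0,0,0,0,0,0.25],[0,0,0,0,0,0,0.4],[0,0,0,0,0,0,0.4],[0,0,-0.04,0,0,0,0.4],[0,0,-0.1,0,0,0,0.4],[0,0,-0.13,0,0,0,0.6],[0,0,-0.13,0,0,0,0.8]]'; python3 -c "
from h import *
go(.5905,-.2747,.12,.2);go(.5905,-.2747,.012,.2)"
```

```text
time: 9.52
eef_pos: [0.611, 0.0027, 0.1721]
tcp_rot: [0.62, 0.784, 0.002, 0.003]
contact_force: [0.5, 1.1, 0.4]
opening: 0.792
finger_force: 0.0
t 9.53 shift [-0.2651 -0.0841  0.0523] turn [0.007  0.0027 0.032 ] rows>= 4.527454916087052 0.17497662779064133
t 9.53 shift [-0.2648 -0.0849  0.1603] turn [0.007  0.0027 0.032 ] rows>= 5.134734018661096 0.17497662779064133
```

```bash
python3 -m inch '[[-0.04,-0.012,0.0,0,0,0.01,1],[-0.1,-0.03,0.01,0,0,0.02,1],[-0.155,-0.048,0.03,0.003,0,0.03,1],[-0.21,-0.066,0.04,0.005,0.002,0.03,1],[-0.25,-0.079,0.05,0.007,0.003,0.03,1],[-0.265,-0.084,0.0523,0.007,0.003,0.03,1],[-0.265,-0.084,0.0523,0.007,0.003,0.03,1]]'; python3 - <<'E'
from h import *
C={n:ctrl.read_camera(n) for n in("scene","top")}
for n in C:
  for t in("gap_gauge","gauge_gap","pin_b"):print(n,t,[(np.round(d["position"],4),d["conf"]) for d in ctrl.mark_of(n,t)])
o=[]
for n,c in C.items():
    im=cv2.resize(c["pixels"][:,:,::-1],None,fx=6,fy=6,interpolation=2)
    for a in place(MODEL["gauge"],.609,.003,.012,.232):
        h=cv2.convexHull(proj(c,a).astype(np.float32));cv2.polylines(im,[((h+.5)*6).astype(int)],True,(0,0,255),1)
    u,v=(proj(c,[(.609,.003,.06)])[0]*6).astype(int);o.append(im[v-200:v+200,u-190:u+190])
cv2.imwrite("pics/seat.png",np.hstack(o))
go(.5905,-.2747,.06,.205);go(.5905,-.2747,.010,.205)
E
```

```text
time: 10.4
eef_pos: [0.5872, -0.2743, 0.1143]
tcp_rot: [0.633, 0.774, -0.002, -0.005]
contact_force: [0.1, 0.9, 0.7]
opening: 0.997
finger_force: 0.0
scene gap_gauge [(array([0.3715, 0.2724, 0.0018]), 0.93), (array([0.6066, 0.0014, 0.0143]), 0.88)]
scene gauge_gap [(array([ 6.049e-01, -6.000e-04,  8.060e-02]), 0.92), (array([0.3737, 0.2687, 0.0699]), 0.73)]
scene pin_b [(array([ 0.407 , -0.2325,  0.0297]), 0.88), (array([ 0.5882, -0.2765,  0.0331]), 0.68), (array([ 0.6604,  0.1827, -0.0028]), 0.46)]
top gap_gauge [(array([0.6116, 0.0015, 0.014 ]), 0.64), (array([0.3759, 0.2719, 0.0006]), 0.57)]
top gauge_gap [(array([0.6073, 0.0069, 0.0795]), 0.56)]
top pin_b []
t 10.8 shift [-0.0019  0.0021  0.0563] turn [-0.0066 -0.0026 -0.0017] rows>= 0.9020161763320483 0.038840196452702244
t 10.8 shift [-0.0021  0.0025  0.1063] turn [-0.0066 -0.0026 -0.0017] rows>= 1.701597182116295 0.038840196452702244
```

View pics/seat.png

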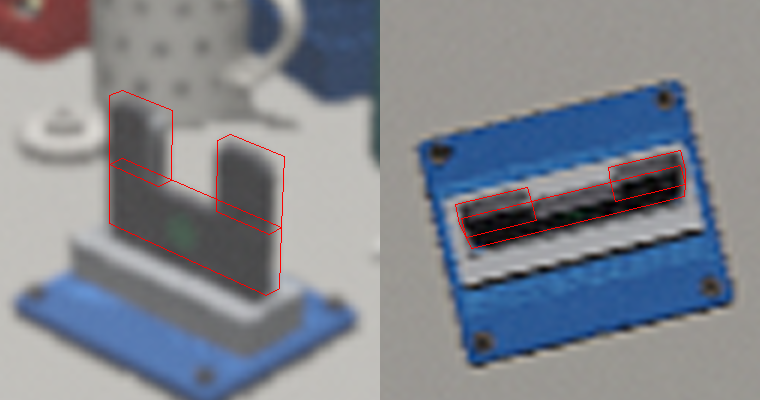

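The gauge stands fully seated and upright in the stand, gap up, at scene crop (195,200) and top crop (575,200), matching the wireframe. Now the pin at (.59, -.275).

```bash
python3 -m inch '[[-0.002,0.0023,0.03,-0.006,-0.003,0,1],[-0.002,0.0023,0.07,-0.006,-0.003,0,1],[-0.002,0.0025,0.095,-0.006,-0.003,0,1],[-0.002,0.0025,0.1063,-0.006,-0.003,0,1],[-0.002,0.0025,0.1063,-0.006,-0.003,0,1]]' 40; python3 -c "
from h import *
go(.5905,-.2747,.010,.205)"
```

```text
time: 11.42
eef_pos: [0.5899, -0.2752, 0.0092]
tcp_rot: [0.632, 0.775, -0.0, -0.001]
contact_force: [-0.2, -0.0, -0.2]
opening: 0.998
finger_force: 0.0
t 11.43 shift [ 0.0004  0.0006 -0.0008] turn [-0.0018 -0.0006 -0.0027] rows>= 0.017116195172144064 0.017532969962178836
```

```bash
python3 -m inch '[[0,0,0,0,0,0,0.85],[0,0,0,0,0,0,0.78],[0,0,0,0,0,0,0.73],[0,0,0,0,0,0,0.68],[0,0,0,0,0,0,0.6],[0,0,0,0,0,0,0.6]]' 40
```

```text
time: 12.18
eef_pos: [0.5907, -0.2759, 0.0108]
tcp_rot: [0.632, 0.775, -0.0, 0.0]
contact_force: [-1.1, 1.2, 6.3]
opening: 0.72
finger_force: 44.0
```

```bash
python3 -m inch '[[0,0,-0.01,0,0,0,0.6],[0,0,-0.03,0,0,0,0.6],[0,0,-0.06,0,0,0,0.6],[0,0,-0.06,0,0,0,0.6],[0,0,-0.06,0,0,0,0.6],[0,0,-0.06,0,0,0,0.6]]' 60; python3 - <<'E'
from h import *
c=[ctrl.read_camera(n) for n in("scene","top")]
f=[]
for i in range(4): ctrl.read_camera("top");f.append(ctrl.get_state()["contact_force"])
print(np.round(f,2))
for n in("scene","top"):
  for t in("pin_b","v_block_b"):print(n,t,[(np.round(d["position"],4),d["conf"]) for d in ctrl.mark_of(n,t)])
E
```

```text
time: 12.92
eef_pos: [0.5891, -0.2749, 0.0679]
tcp_rot: [0.632, 0.775, -0.001, -0.002]
contact_force: [0.1, 0.0, -1.6]
opening: 0.718
finger_force: 65.2
[[ 0.13 -0.39 -1.09]
 [ 0.14  0.78 -1.17]
 [-0.73 -0.28  0.51]
 [ 0.16  0.66 -0.91]]
scene pin_b [(array([ 0.4062, -0.2325,  0.0293]), 0.84), (array([ 0.5927, -0.2758,  0.0886]), 0.51), (array([ 0.5928, -0.2747, -0.0011]), 0.29)]
scene v_block_b [(array([ 0.6009, -0.1695,  0.0016]), 0.87), (array([ 0.5912, -0.274 , -0.0041]), 0.81), (array([ 0.4049, -0.2279,  0.0014]), 0.6)]
top pin_b [(array([0.6092, 0.0022, 0.015 ]), 0.57)]
top v_block_b [(array([ 0.5988, -0.1678, -0.002 ]), 0.89), (array([ 0.4472, -0.1164, -0.0008]), 0.73)]
```

About 1 N, so this is the aluminium pin. I'll put it back in its V-block.

```bash
python3 -m inch '[[0,0,0.025,0,0,0,0.6],[0,0,0.045,0,0,0,0.6],[0,0,0.053,0,0,0,0.6],[0,0,0.056,0,0,0,0.6],[0,0,0.058,0,0,0,0.6],[0,0,0.058,0,0,0,0.6]]' 40
```

```text
time: 14.18
eef_pos: [0.5905, -0.2758, 0.0122]
tcp_rot: [0.632, 0.775, -0.0, 0.0]
contact_force: [-0.3, -0.1, -0.6]
opening: 0.717
finger_force: 65.2
```

```bash
python3 -m inch '[[0,0,0.0015,0,0,0,0.6],[0,0,0.0025,0,0,0,0.6],[0,0,0.0025,0,0,0,0.6]]' 40
```

```text
time: 14.55
eef_pos: [0.5906, -0.2759, 0.0109]
tcp_rot: [0.632, 0.775, -0.0, 0.0]
contact_force: [-2.8, 2.0, 5.1]
opening: 0.718
finger_force: 66.0
```

Seated. I'll release, rise and go over to the other pin.

```bash
python3 -m inch '[[0,0,0,0,0,0,0.74],[0,0,0,0,0,0,0.8],[0,0,0,0,0,0,0.9],[0,0,0,0,0,0,1],[0,0,-0.03,0,0,0,1],[0,0,-0.08,0,0,0,1],[0,0,-0.11,0,0,0,1],[0,0,-0.11,0,0,0,1]]'; python3 -c "
from h import *
go(.4078,-.2287,.12,.335)"
```

```text
time: 15.55
eef_pos: [0.5922, -0.2768, 0.1229]
tcp_rot: [0.632, 0.775, -0.0, 0.003]
contact_force: [1.0, 0.1, -0.1]
opening: 0.999
finger_force: 0.0
t 15.55 shift [ 0.0841 -0.171   0.0017] turn [ 0.0037  0.0055 -0.1329] rows>= 3.0488794640479053 0.7078007147352022
```

```bash
python3 -m inch '[[0.02,-0.04,0,0,0.002,-0.03,1],[0.045,-0.092,0,0.002,0.003,-0.07,1],[0.07,-0.14,0,0.003,0.005,-0.11,1],[0.084,-0.171,0.0017,0.003,0.005,-0.133,1],[0.084,-0.171,0.0017,0.003,0.005,-0.133,1],[0.084,-0.171,0.0017,0.003,0.005,-0.133,1]]'; python3 - <<'E'
from h import *
C={n:ctrl.read_camera(n) for n in("scene","top")}
for n,c in C.items():
    m=getmask(n,c,"pin_b",(.5905,-.275,.032))
    if m is not None: print(n,"light pin",fit(MODEL["pin"],[(c,m)],(.5905,-.275,.032,.2),dz=False))
    m=getmask(n,c,"pin_b",(.408,-.229,.032))
    if m is not None: print(n,"other pin",fit(MODEL["pin"],[(c,m)],(.408,-.229,.032,.33),dz=False))
go(.4078,-.2287,.010,.335)
E
```

```text
time: 16.3
eef_pos: [0.4061, -0.2276, 0.117]
tcp_rot: [0.58, 0.815, 0.0, -0.003]
contact_force: [0.4, 0.5, 1.1]
opening: 1.006
finger_force: 0.0
scene light pin (array([ 0.58860269, -0.27404036,  0.23999417]), np.float64(0.13903544751953711))
scene other pin (array([ 0.4069157 , -0.22869957,  0.32768712]), np.float64(0.06141984268024159))
top light pin (array([ 0.59302901, -0.27439246,  0.14367656]), np.float64(0.18871070877791285))
top other pin (array([ 0.4122322 , -0.21435525, -0.02422021]), np.float64(0.8012845489624314))
t 16.6 shift [-0.002   0.0014  0.1075] turn [-0.0037 -0.0053  0.0004] rows>= 1.720826671675416 0.03434824724906269
```

```bash
python3 -m inch '[[-0.001,0.001,0.03,-0.002,-0.003,0,1],[-0.001,0.001,0.07,-0.002,-0.003,0,1],[-0.001,0.001,0.097,-0.002,-0.003,0,1],[-0.001,0.001,0.107,-0.002,-0.003,0,1],[-0.001,0.001,0.107,-0.002,-0.003,0,1]]' 40; python3 -c "
from h import *
go(.4078,-.2287,.010,.333)"
```

```text
time: 17.23
eef_pos: [0.4066, -0.2277, 0.0104]
tcp_rot: [0.579, 0.815, -0.0, -0.002]
contact_force: [0.4, -0.3, -0.3]
opening: 0.998
finger_force: 0.0
t 17.23 shift [-0.0013  0.0008  0.0004] turn [-0.0021 -0.003   0.0021] rows>= 0.025418849125522367 0.02248392446821857
```

```bash
python3 -m inch '[[-0.001,0.001,0.0,0,0,0,0.85],[-0.001,0.001,0,0,0,0,0.78],[-0.001,0.001,0,0,0,0,0.73],[-0.001,0.001,0,0,0,0,0.68],[-0.001,0.001,0,0,0,0,0.6],[-0.001,0.001,0,0,0,0,0.6]]' 60
```

```text
time: 17.98
eef_pos: [0.4082, -0.229, 0.0117]
tcp_rot: [0.579, 0.815, -0.0, -0.001]
contact_force: [-3.1, -0.4, 6.5]
opening: 0.714
finger_force: 64.8
```

```bash
python3 -m inch '[[-0.001,0.001,-0.01,0,0,0,0.6],[-0.001,0.001,-0.03,0,0,0,0.6],[-0.001,0.001,-0.06,0,0,0,0.6],[-0.001,0.001,-0.1,0,0,0,0.6],[-0.001,0.001,-0.13,0,0,0,0.6],[-0.001,0.001,-0.14,0,0,0,0.6],[-0.001,0.001,-0.14,0,0,0,0.6],[-0.001,0.001,-0.14,0,0,0,0.6]]' 70; python3 - <<'E'
from h import *
f=[]
for i in range(5): ctrl.read_camera("top");f.append(ctrl.get_state()["contact_force"])
print(np.round(f,2));s=ctrl.get_state();print(s["eef_pos"])
go(.609,.003,.16,.232)
E
```

```text
time: 18.98
eef_pos: [0.4084, -0.2283, 0.1486]
tcp_rot: [0.579, 0.815, 0.0, -0.003]
contact_force: [0.5, 0.3, -4.4]
opening: 0.714
finger_force: 77.1
[[-0.11 -1.29 -4.  ]
 [ 0.6   0.11 -3.56]
 [-0.14 -0.64 -3.77]
 [ 0.52 -0.1  -3.97]
 [ 0.73  0.03 -4.25]]
[ 0.40905008 -0.22889191  0.14963267]
t 19.23 shift [ 0.1533  0.265  -0.0105] turn [-0.0028 -0.0037  0.1029] rows>= 4.901886834669885 0.5479442685882555
```

About 3.9 N, so this is the steel pin. Before moving I'll measure exactly where the gauge and the held pin are.

```bash
cat > meas.py <<'E'
from h import *
C={n:ctrl.read_camera(n) for n in("scene","top")}
e=ctrl.get_state()["eef_pos"];q=ctrl.get_state()["tcp_rot"];Rt=R.from_quat(q);Y=Rt.as_matrix()[:,1];ya=np.arctan2(Y[1],Y[0])
pc=e-Rt.as_matrix()[:,2]*.0203
print("tcp",np.round(e,4),"yang",round(ya,4))
for n,c in C.items():
    m=getmask(n,c,"gap_gauge",(.609,.003,.07))
    if m is not None:
        m=m|False; r=fit(MODEL["gauge"],[(c,m)],(.609,.003,.012,.232),dz=False,st=(.004,.004,0,.06));x=r[0]
        print(n,"gauge",np.round(x,4),"along y",round(-np.sin(.232)*x[0]+np.cos(.232)*x[1],4),round(r[1],3))
    m=getmask(n,c,"pin_a",pc)
    if m is not None:
        r=fit(MODEL["pin"],[(c,m)],(*pc,ya),dz=False,st=(.004,.004,0,.06));d=Rt.inv().apply([r[0][0]-pc[0],r[0][1]-pc[1],0])
        print(n,"pin",np.round(r[0],4),"in tool",np.round(d,4),round(r[1],3))
E
python3 meas.py
```

```text
tcp [ 0.4093 -0.2291  0.1501] yang 0.335
scene gauge [ 0.6184 -0.0147 -0.322 ] along y -0.1565 0.465
scene pin [ 0.4195 -0.2273  0.5856] in tool [-0.0016  0.0102 -0.    ] 0.318
top gauge [0.6086 0.0016 0.2321] along y -0.1384 0.129
```

```bash
python3 -m inch '[[0.02,0.035,-0.005,0,0,0.015,0.6],[0.05,0.085,-0.01,0,0,0.035,0.6],[0.08,0.138,-0.01,0,0,0.055,0.6],[0.11,0.19,-0.01,0,0,0.075,0.6],[0.135,0.235,-0.01,-0.003,-0.003,0.09,0.6],[0.15,0.26,-0.01,-0.003,-0.003,0.1,0.6],[0.1533,0.265,-0.01,-0.003,-0.003,0.103,0.6],[0.1533,0.265,-0.01,-0.003,-0.003,0.103,0.6]]'; python3 - <<'E'
from meas import *
go(.609,.003,.12,.232)
o=[]
for n,c in C.items():
    im=cv2.resize(c["pixels"][:,:,::-1],None,fx=6,fy=6,interpolation=2)
    for a in place(MODEL["gauge"],.6086,.002,.012,.232)+place(MODEL["pin"],*pc,ya):
        h=cv2.convexHull(proj(c,a).astype(np.float32));cv2.polylines(im,[((h+.5)*6).astype(int)],True,(0,0,255),1)
    u,v=(proj(c,[(.609,.003,.1)])[0]*6).astype(int);o.append(im[v-290:v+290,u-190:u+190])
cv2.imwrite("pics/hov.png",np.hstack(o))
E
```

```text
time: 20.52
eef_pos: [0.609, 0.0026, 0.1601]
tcp_rot: [0.62, 0.784, -0.0, 0.0]
contact_force: [-0.1, 0.5, -2.9]
opening: 0.712
finger_force: 77.5
tcp [0.6087 0.0018 0.1602] yang 0.2311
scene gauge [ 0.6042 -0.0019  0.2171] along y -0.1408 0.099
scene pin [0.6173 0.0011 0.5884] in tool [-0.0027  0.0082  0.    ] 0.286
t 20.82 shift [0.0011 0.0002 0.0406] turn [ 0.0012  0.0009 -0.0012] rows>= 0.6493506818951458 0.010231117640965301
```

View pics/hov.png

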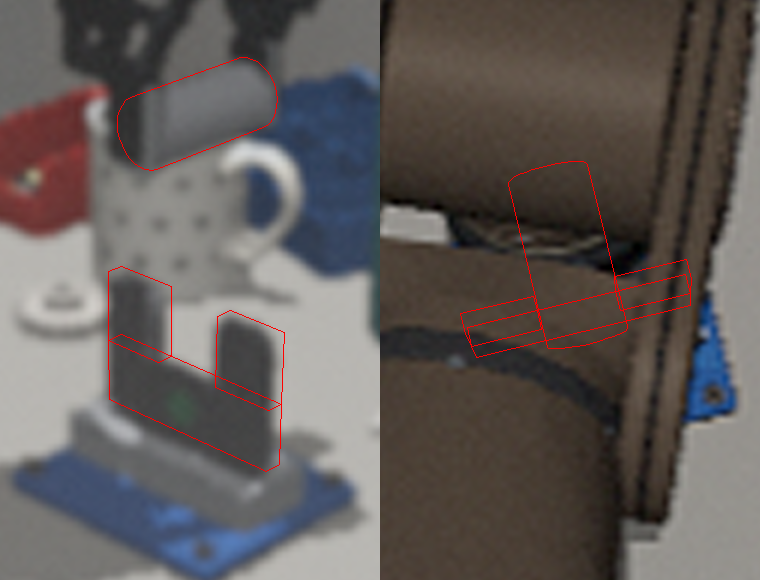

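In the scene crop the steel pin is level at (205,115), directly above the gauge gap at (190,330). Pin and gauge are offset by about the same amount, so they are lined up. Lowering in small steps.

```bash
python3 -m inch '[[0,0,0.03,0,0,0,0.6],[0,0,0.055,0,0,0,0.6],[0,0,0.065,0,0,0,0.6],[0,0,0.068,0,0,0,0.6],[0,0,0.071,0,0,0,0.6],[0,0,0.074,0,0,0,0.6],[0,0,0.074,0,0,0,0.6]]'
```

```text
time: 21.7
eef_pos: [0.6096, 0.0026, 0.0868]
tcp_rot: [0.62, 0.784, 0.0, 0.001]
contact_force: [-0.3, -0.2, -3.3]
opening: 0.71
finger_force: 77.5
```

```bash
python3 -m inch '[[0,0,0.003,0,0,0,0.6],[0,0,0.006,0,0,0,0.6],[0,0,0.009,0,0,0,0.6],[0,0,0.012,0,0,0,0.6],[0,0,0.012,0,0,0,0.6]]'
```

```text
time: 22.32
eef_pos: [0.6091, 0.0027, 0.074]
tcp_rot: [0.621, 0.784, 0.0, 0.0]
contact_force: [0.5, -0.5, -3.6]
opening: 0.712
finger_force: 77.5
```

```bash
python3 -m inch '[[0,0,0.003,0,0,0,0.6],[0,0,0.006,0,0,0,0.6],[0,0,0.009,0,0,0,0.6],[0,0,0.011,0,0,0,0.6],[0,0,0.011,0,0,0,0.6],[0,0,0.011,0,0,0,0.6]]'; python3 - <<'E'
from meas import *
im=[]
for n,u in(("scene",(.609,.003,.07)),("top",(.52,-.12,.03))):
    c=C[n];a,b=proj(c,[u])[0].astype(int);w=40 if n=="scene" else 75
    im.append(cv2.resize(c["pixels"][b-w:b+w,a-w:a+w,::-1],(400,400),interpolation=2))
c=C["scene"];a,b=proj(c,[(.59,-.275,.03)])[0].astype(int)
im[1]=cv2.resize(c["pixels"][b-40:b+40,a-40:a+40,::-1],(400,400),interpolation=2)
cv2.imwrite("pics/fin.png",np.hstack(im))
f=[]
for i in range(4): ctrl.read_camera("top");f.append(ctrl.get_state()["contact_force"])
print(np.round(f,2))
E
```

```text
time: 23.08
eef_pos: [0.6096, 0.0026, 0.0636]
tcp_rot: [0.621, 0.784, 0.0, 0.001]
contact_force: [0.1, -0.7, -3.7]
opening: 0.714
finger_force: 77.5
tcp [0.6096 0.0026 0.0636] yang 0.232
scene gauge [ 0.6432  0.0406 -0.246 ] along y -0.1083 0.662
scene pin [0.6246 0.0121 0.685 ] in tool [0.0057 0.0168 0.    ] 0.452
[[-0.25 -1.01 -3.33]
 [ 0.23  0.04 -3.96]
 [ 0.44  0.17 -2.77]
 [-0.25 -0.34 -3.85]]
```

View pics/fin.png

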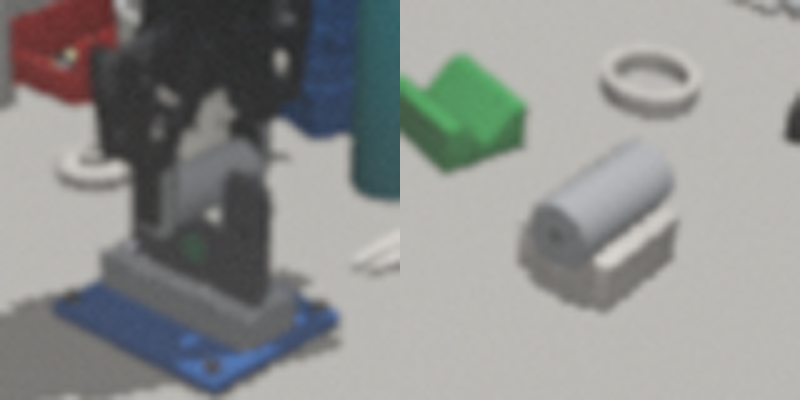

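The left crop shows the steel pin in the gauge's gap at (215,190) with light under it. The right crop shows the light pin lying back in its V-block at (600,220). The full pin weight is on the gripper and there is no side force. Handing in.

```bash
python3 -c "
from plant import ctrl
print(ctrl.sign_off())"
```

```text
the job is handed in; nothing more can be done
None
```

I handed the job in at about 23 s of the 72 s allowed: the gauge is fully home in the stand, the lighter pin (about 1 N) is back in its own V-block, and the heavier steel pin (about 3.9 N) is held square in the gap, clear of the bottom; sign-off returned no verdict.

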